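# Key the crank dial onto its hidden seat and lock it with the keeper

## Robot

A 6-joint arm with a two-finger parallel gripper is mounted at the origin on the work surface. World frame = base frame: x ahead of the robot, y to its left, z up, the work surface at z = 0. Lengths are in m, angles in rad, forces in N, time in s.
With the tool pointing down it reaches from about 0.35 to 0.775 m from the base axis. Payload 5.5 kg.
Tool frame: the origin (TCP) lies on the centre line of the jaws, within the pads' length; the fingertips stand 8 mm ahead of it and the grasp point (between the pads) lies 11 mm behind it; z points along the fingers, y is the direction in which the jaws open and shut (so a half turn about z gives the same grasp; the last joint's range is limited). The gripper opens to 85 mm and grips with 20 to 120 N. Pads are 22 mm wide; open, the fingers measure 114 mm over their backs; the gripper's body (76 mm by 85 mm) begins 54 mm behind the grasp point. The pads swing forward as they close: fully open they stand 13 mm farther back than shut.
Start: joints at [-1.48, 0.313, 0.046, 1.304, 0, 1.431], TCP at [0.132, -0.56, 0.239] pointing down, gripper open.
Joint ranges: [-2.76, 2.76], [-0.86, 1.69], [-1.03, 1.26], [-2.2, 2.34], [-1.47, 1.5], [-3.14, 3.14]. Speed limits (rad/s): [2.57, 2.57, 3.14, 3.14, 3.14, 3.14].

## Interface

Orientations are given as a unit quaternion [w, x, y, z].
In Python, from workcell import env gives the robot as it stands. The module is installed in compiled form; this text tells all that it offers.
- The arm moves only by the tool play_rows, never from a script. Its argument "steps" is a list of rows, each an object with "claw": the closure in counts, from 0 (fully open) to 255 (shut); "dp": the shift along the tool's x, y, z in m, a list of three; "angular": the turn, a rotation vector about the tool's x, y, z in degrees, a list of three. In form: [{"claw": claw, "dp": [dx, dy, dz], "angular": [wx, wy, wz]}, ...]. A call has exactly 8 rows; each row shifts and turns the commanded pose from where the row before left it, along the tool's axes as they then stand; what a row does not reach is not made up. A row lasts 1/12 s, in which the tool goes at most 41.7 mm and 7.16 degrees, less where a joint would pass 70% of its speed; a pose out of reach is approached as far as the arm can. A call is refused whole if a number of a shift passes 0.0417 or a number of a turn 7.16, either way. A call with a gripper value outside its range is refused whole. The fingers move at their own pace and stop on an object; "force" is the grip in N (left out, the last holds). Time passes only in rows, so rows that do not move let the fingers close, or fill a call up. It gives the time, the measured TCP pose, the force and the opening at its end, in the units of the state.
- env.get_state(): the state, without advancing time (a new reading comes with each control period).
- env.read_camera(name): name is "scene" or "top" or "wrist"; returns (picture, depth): 400x640x3 uint8, red, green, blue; 400x640 float32, m along the optical axis (not along the pixel's ray), 0 where there is no reading.
- env.calibration(name): a dict with "fx", "fy", "cx", "cy" (pixels), "k1" (the pictures are not rectified: a ray, as slopes to the right and down, at radius r is drawn at 1 + k1 r^2 times it, then the intrinsics apply), "world_from_camera" (4x4, takes a point from camera to world coordinates); the wrist camera has in their place "hand_eye" (4x4, takes a point from camera to tool coordinates, whose origin is the TCP and whose axes are the flange's). Camera axes: x right, y down, z forward; pixel columns grow to the right and rows downward; lengths in m; the calibration is good to about 2 mm. A picture is of the moment at which its call begins: read the wrist's pose just before it. calibration takes no time and is no camera call.
- env.hand_in(): hands the job in, once; it reports no verdict.
The state is a dict: "clock": time; "joint_pos": joint angles; "qvel": joint speeds; "tau": joint torques, N m; "tcp_pos": TCP position; "orientation": TCP orientation; "wrist_force": force on the tool from outside, world axes, zero at the start; "ft_torque": the same for the moment, N m; "finger_gap": finger opening in m.
Only numpy, scipy, OpenCV 4.12 (cv2) and the standard library are available. Lean on these libraries where they do the work, as an engineer would, in place of code of your own. Each camera call takes 0.05 s, during which the arm holds its last target. There are 200 camera calls.

## Task

The big crank dial on the tuning console has only been set loosely over its spindle: turn it by its upright post, without forcing it, until you feel the hidden lugs underneath drop into their slots and the dial sits fully home and level. Then push the steel keeper by its peg right round against its stop, so that its nose lies over the dial's rim, let go of everything, and leave the other things on the bench where they are.

Things in the scene. Friction and masses are not known exactly. Their poses are not given: they have to be found in the camera images.
- console: Low grey tuning console fixed to the bench, 260 (x) x 420 (y) x 70 mm tall, with a level control panel as its top. Origin: centre of the underside; z up. Its place and yaw vary. On the panel: the crank dial at local (0, -100) mm, the keeper's pivot at local (0, 35) mm.
- spindle (a point): Point on the axis of the fixed vertical spindle, level with the seat's upper face (console local (0, -100, 94) mm). The dial's underside is 9 mm above it at the start and level with it when home: at the fit the dial drops 9 mm by its own weight and then turns no further (a few degrees of play).
- crank: Black crank dial, loose on the spindle, 0.3 to 0.55 kg: disc 150 mm across, 12 mm thick; hub 38 mm across, 39 mm tall; upright post. Origin: centre of the disc's underside, on the axis; z up, x to the post. Six hidden lugs underneath, 9 mm deep, stand on the fixed seat. There is one fit every half turn, either way; the first is 0.5 to 2.64 rad off, at an unknown yaw.
- crank_post (a point): Centre of the top of the dial's aluminium post: 18 mm in diameter, 50 mm from the axis, standing 30 mm above the disc's upper face; this point is 42 mm above the disc's underside. Turning the dial takes 1 to 3 N here. It can be pushed round with shut fingertips.
- keeper (a joint): Angle of the steel keeper bar about its vertical pivot, rad: 0 to 0.5 at the start (open), 1.5 at its stop (closed: nose points at the spindle, over the dial's rim). Grows anticlockwise from above; stays where left; about 1 N at the peg. Bar 18 mm wide, 8 mm thick, underside 38.5 mm above the panel; nose 72 mm, tail 60 mm long. A dial that is not home blocks it.
- keeper_pivot (a point): On the keeper's pivot axis at the underside of its bar, 108.5 mm above the bench (console local (0, 35, 108.5) mm).
- keeper_peg (a point): Centre of the top of the upright aluminium peg on the keeper's tail: 16 mm in diameter, 52 mm from the pivot on the side away from the nose, standing 30 mm above the bar's top, its top 76.5 mm above the panel. Closed, it lies on the line from spindle through pivot, beyond the pivot; open, it points towards the console's +x side.
- screwdriver: Screwdriver, 170 mm long, lying on the console near its +y end; bystander.
- coupler: Small upright steel connector adapter, 30 mm across, 40 mm tall, standing on the console's (+x, -y) corner; bystander.
- multimeter: Hand multimeter, 170 x 85 x 38 mm, lying flat on the bench left of the console; bystander.
- mug: White mug, 80 mm across, 90 mm tall; bystander.
- jar: Small pale lidded jar, 64 mm across, 80 mm tall, on the right of the bench; bystander.
- wrench: Open-ended wrench, 180 mm long, flat on the bench on the right; bystander.
Not all that is in view belongs to the job. Leave any white look-alike of the crank alone.

How it is judged:
On the way, in this order (a step that is already met when the one before it is completed fails the run):
1. the dial's lugs have dropped in: it sits home and level while the keeper is still open (z of crank in the frame of console below 0.0965 m and angle between crank's own z axis and vertical below 0.05 rad and horizontal distance between crank and spindle below 0.004 m and value of joint keeper below 0.9 rad), for 0.2 s.
2. the keeper is round against its stop, over the dial (z of crank in the frame of console below 0.0965 m and angle between crank's own z axis and vertical below 0.05 rad and horizontal distance between crank and spindle below 0.004 m and value of joint keeper above 1.38 rad), for 0.2 s.
At the end, for the whole second after the job is handed in: The dial is home on its seat (underside within 2.5 mm of the seat's face, tilted less than 0.05 rad, within 4 mm of the spindle's axis) and at rest, and the keeper is closed (joint above 1.38 of 1.5 rad) (all of step 2 and linear speed of crank below 0.02 m/s); the robot touches nothing.
It fails at once if the dial is forced (the fingers load it with more than 40 N) (contact force between the fingers and crank above 40 N).
It fails at once if the dial is forced by the arm or gripper body (more than 40 N) (contact force between the arm and crank above 40 N).
It fails at once if another thing on the bench is moved more than 30 mm (distance of any of screwdriver, coupler, multimeter, mug, jar, wrench from where it was at the start of the episode above 0.03 m).
It also fails if it takes over 58 s, if anything falls off the work surface, if the arm or the gripper's body presses on something with over 40 N, if the wrist force passes 120 N, or if a joint passes its speed limit or range.

## Working session

There is one attempt and no reset: what is moved stays moved. The work goes in short steps, Python scripts to look and compute and a tool call to move; the robot and the scene stay as the last step left them, time stands still between calls to the robot, and variables do not carry over. Pictures are saved under pics/ and viewed, about 8 in all and at most 12, crops included, and the job is handed in when it is done.

Besides the shell and the picture viewer there is one more tool, called after "Request:" by a JSON object that holds its "fn" and its "kwargs", one argument or row to a line. play_rows: Moves the arm, as the interface text tells. Its arguments: {"type":"object","properties":{"steps":{"type":"array","items":{"type":"object","properties":{"claw":{"type":"number"},"dp":{"type":"array","items":{"type":"number"}},"angular":{"type":"array","items":{"type":"number"}}}}},"force":{"type":"number"}},"required":["steps"]}

```bash
mkdir -p pics; cat > h.py <<'E'
import numpy as np, cv2
from workcell import env
from scipy.spatial.transform import Rotation as R
def cam(n):
    s=env.get_state(); im,d=env.read_camera(n); c=env.calibration(n)
    if n=="wrist":
        q=s["orientation"]; T=np.eye(4); T[:3,:3]=R.from_quat([q[1],q[2],q[3],q[0]]).as_matrix(); T[:3,3]=s["tcp_pos"]
        c["world_from_camera"]=T@np.array(c["hand_eye"])
    c["W"]=np.array(c["world_from_camera"]); return im,d,c
def ray(c,uv):
    K=np.array([[c["fx"],0,c["cx"]],[0,c["fy"],c["cy"]],[0,0,1.]])
    p=cv2.undistortPoints(np.array(uv,float).reshape(-1,1,2),K,np.array([c["k1"],0,0,0.]))[:,0]
    d=np.c_[p,np.ones(len(p))]; return c["W"][:3,3],d@c["W"][:3,:3].T
def plane(c,uv,z):
    o,d=ray(c,uv); return o+d*((z-o[2])/d[:,2])[:,None]
def deproj(c,uv,depth):
    o,d=ray(c,uv); return o+d*np.array(depth).reshape(-1,1)
def cloud(c,d):
    v,u=np.mgrid[0:400,0:640]; return deproj(c,np.c_[u.ravel(),v.ravel()],d.ravel()).reshape(400,640,3)
def save(n,im): cv2.imwrite("pics/"+n,im[:,:,::-1])
E
python3 - <<'E'
from h import *
s=env.get_state(); print(s)
ims=[]
for n in("scene","top"):
    im,d,c=cam(n); np.savez(n+".npz",im=im,d=d); print(n,c["W"].round(3).tolist(),c["fx"],c["k1"],(d>0).mean()); save(n+"0.png",im)
E
```

```text
{'clock': 0.0, 'joint_pos': array([-1.47956712e+00,  3.14004000e-01,  4.49520060e-02,  1.30361889e+00,
        1.61344447e-05,  1.43121739e+00]), 'qvel': array([ 0.00049604,  0.00200473,  0.00124883, -0.00230743,  0.00113019,
        0.00092543]), 'tau': array([-1.14096338e-04, -4.80633688e+01,  2.98528272e+01,  1.95897178e-02,
       -2.03026707e-04, -1.80423335e-06]), 'tcp_pos': array([ 0.13149897, -0.55923047,  0.2383958 ]), 'orientation': array([-9.36812165e-04,  9.93347902e-01,  1.15148022e-01,  3.07212943e-05]), 'wrist_force': array([-0.44526945, -0.64217036,  0.24979532]), 'ft_torque': array([-0.01145056,  0.05742343,  0.04734429]), 'finger_gap': 0.0855816653837618}
scene [[-0.184, 0.516, -0.836, 1.26], [0.983, 0.107, -0.151, 0.169], [0.011, -0.85, -0.527, 0.633], [0.0, 0.0, 0.0, 1.0]] 365.184825693909 -0.08246401985928371 0.99606640625
top [[-0.022, -0.991, 0.135, 0.322], [-1.0, 0.019, -0.025, 0.031], [0.022, -0.135, -0.991, 1.227], [0.0, 0.0, 0.0, 1.0]] 427.3594910333773 -0.11581063858131321 0.99607421875
```

View pics/top0.png

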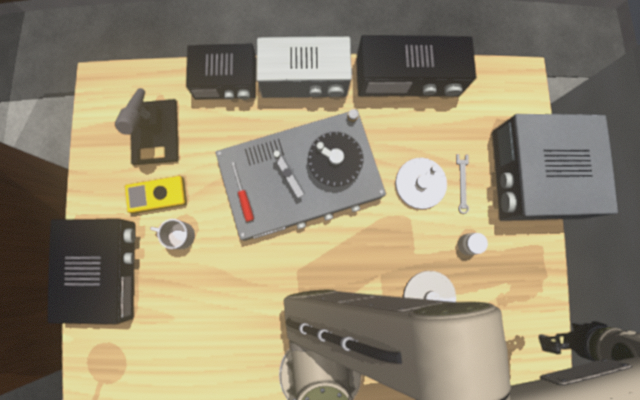

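View pics/scene0.png

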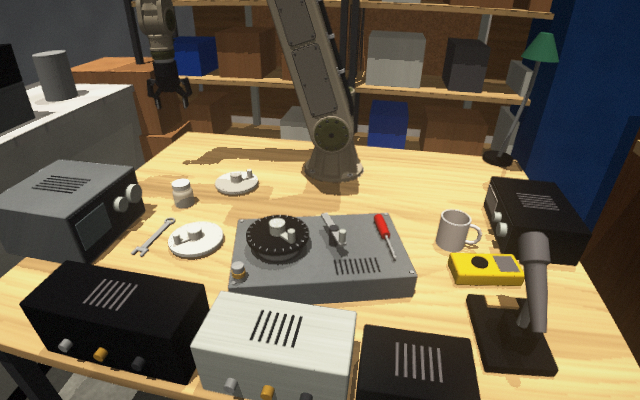

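The top view shows the dial at (335,160) with its hub at (337,156) and post near (322,147). The keeper runs from (280,155) to (298,195), and the coupler is at (352,117). The white look-alikes are at (421,183) and (430,290). Next I measure from depth in both views.

```bash
python3 - <<'E'
from h import *
P={}
for n in("top","scene"):
    f=np.load(n+".npz"); c=env.calibration(n); c["W"]=np.array(c["world_from_camera"]); P[n]=cloud(c,f["d"])
    X=P[n]; m=(abs(X[...,1]-0.02)<.3)&(X[...,0]>.3)&(X[...,0]<.75)&(X[...,2]>.05)
    # panel
    pm=(m&(abs(X[...,2]-.07)<.008))
    if n=="top":
        k=np.zeros((400,640),np.uint8); k[pm]=255
        k[:, :200]=0;k[:,400:]=0
    pts=X[pm][:,:2].astype(np.float32); r=cv2.minAreaRect(pts); print(n,"panel",r, np.median(X[pm][:,2]))
    for lo,hi in((.095,.108),(.110,.122),(.125,.14),(.14,.153)):
        q=(m&(X[...,2]>lo)&(X[...,2]<hi)).astype(np.uint8)
        N,L,S,C=cv2.connectedComponentsWithStats(q,connectivity=4)
        for i in range(1,N):
            if S[i,4]>=8: 
                Y=X[L==i]; print(lo,hi,S[i],C[i].round(1),np.median(Y,0).round(4),Y.min(0).round(3),Y.max(0).round(3))
im=np.load("top.npz")["im"][90:250,200:400]; save("topc.png",cv2.resize(im,None,fx=4,fy=4,interpolation=cv2.INTER_CUBIC)[:600])
E
```

```text
top panel ((0.5600497722625732, 0.04632379114627838), (0.25972574949264526, 0.4226563274860382), 16.15952491760254) 0.06946846941071483
0.095 0.108 [349 117   8   4  16] [352.3 118.8] [ 0.7014 -0.1007  0.0987] [ 0.699 -0.112  0.095] [ 0.704 -0.092  0.107]
0.095 0.108 [244 207   4   3   9] [245.7 207.7] [0.4599 0.1903 0.0968] [0.457 0.187 0.095] [0.463 0.196 0.098]
0.095 0.108 [245 210   5   6  17] [246.9 212.2] [0.449  0.1877 0.0963] [0.441 0.182 0.095] [0.455 0.193 0.1  ]
0.11 0.122 [ 308  132   56   54 2079] [335.6 159. ] [ 0.582  -0.0512  0.1146] [ 0.514 -0.125  0.11 ] [0.66  0.023 0.122]
0.11 0.122 [275 154  29  44 304] [289.2 176.2] [0.5391 0.0737 0.1164] [0.484 0.038 0.111] [0.602 0.111 0.122]
0.14 0.153 [317 143   7   6  35] [319.9 145.2] [ 0.6156 -0.0089  0.1439] [ 0.608 -0.017  0.14 ] [ 0.622 -0.001  0.151]
0.14 0.153 [329 149  15  14 141] [336.4 155.3] [ 0.5882 -0.0503  0.1424] [ 0.57  -0.069  0.14 ] [ 0.606 -0.032  0.146]
0.14 0.153 [274 151   6   6  27] [276.4 153.4] [0.5949 0.1056 0.1456] [0.589 0.098 0.14 ] [0.601 0.111 0.15 ]
scene panel ((0.5634426474571228, 0.0460776
[... 1259 characters left out ...]
 0.139]
0.125 0.14 [339 234   7   6  36] [341.9 236.6] [0.6051 0.1068 0.1333] [0.602 0.099 0.127] [0.608 0.113 0.139]
0.14 0.153 [276 218   3   5  10] [277.3 219.8] [ 0.5806 -0.0508  0.1404] [ 0.573 -0.054  0.14 ] [ 0.588 -0.048  0.141]
0.14 0.153 [277 219   7   9  25] [280.2 222.9] [ 0.5885 -0.041   0.1408] [ 0.574 -0.045  0.14 ] [ 0.608 -0.035  0.142]
0.14 0.153 [270 220   4   5  12] [271.7 221.9] [ 0.5917 -0.0615  0.1406] [ 0.583 -0.065  0.14 ] [ 0.599 -0.057  0.142]
0.14 0.153 [288 229   8   6  36] [291.1 231.3] [ 0.6202 -0.0067  0.1428] [ 0.613 -0.015  0.14 ] [0.631 0.001 0.146]
0.14 0.153 [339 229   7   6  34] [342.1 231.6] [0.6014 0.1061 0.1442] [0.59  0.099 0.14 ] [0.609 0.113 0.146]
```

View pics/topc.png

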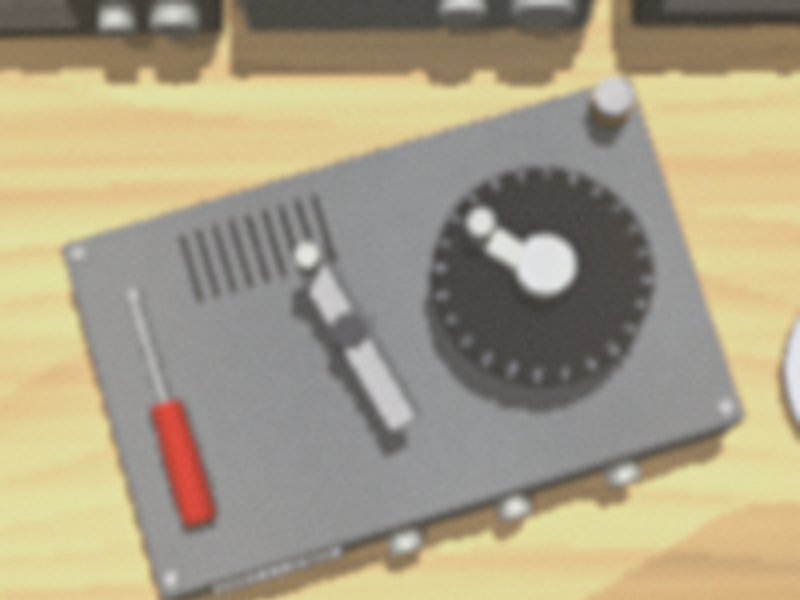

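Request:
{"fn": "play_rows", "kwargs": {
  "steps": [
    {"claw":255,"dp":[0.0258,-0.0168,0],"angular":[0,0,0]},
    {"claw":255,"dp":[0.0258,-0.0168,0],"angular":[0,0,0]},
    {"claw":255,"dp":[0.0258,-0.0168,0],"angular":[0,0,0]},
    {"claw":255,"dp":[0.0258,-0.0168,0],"angular":[0,0,0]},
    {"claw":255,"dp":[0.0258,-0.0168,0],"angular":[0,0,0]},
    {"claw":255,"dp":[0.0258,-0.0168,0],"angular":[0,0,0]},
    {"claw":255,"dp":[0.0258,-0.0168,0],"angular":[0,0,0]},
    {"claw":255,"dp":[0.0258,-0.0168,0],"angular":[0,0,0]}
  ],
  "force": 40
}}

```text
clock: 0.77
tcp_pos: [0.3024, -0.3803, 0.2389]
orientation: [-0.0, 0.993, 0.115, -0.0]
wrist_force: [1.3, -0.2, 0.1]
finger_gap: 0.0
```

Request:
{"fn": "play_rows", "kwargs": {
  "steps": [
    {"claw":255,"dp":[0.0258,-0.0168,0],"angular":[0,0,0]},
    {"claw":255,"dp":[0.0258,-0.0168,0],"angular":[0,0,0]},
    {"claw":255,"dp":[0.0258,-0.0168,0],"angular":[0,0,0]},
    {"claw":255,"dp":[0.0258,-0.0168,0],"angular":[0,0,0]},
    {"claw":255,"dp":[0.0258,-0.0168,0],"angular":[0,0,0]},
    {"claw":255,"dp":[0.0258,-0.0168,0],"angular":[0,0,0]},
    {"claw":255,"dp":[0.0258,-0.0168,0],"angular":[0,0,0]},
    {"claw":255,"dp":[0.0258,-0.0168,0],"angular":[0,0,0]}
  ]
}}

```text
clock: 1.43
tcp_pos: [0.4725, -0.2022, 0.2389]
orientation: [-0.0, 0.993, 0.115, -0.0]
wrist_force: [0.6, -0.6, -0.4]
finger_gap: 0.0002
```

Request:
{"fn": "play_rows", "kwargs": {
  "steps": [
    {"claw":255,"dp":[0.0258,-0.0168,0],"angular":[0,0,0]},
    {"claw":255,"dp":[0.0258,-0.0168,0],"angular":[0,0,0]},
    {"claw":255,"dp":[0.0258,-0.0168,0],"angular":[0,0,0]},
    {"claw":255,"dp":[0.0258,-0.0168,0],"angular":[0,0,0]},
    {"claw":255,"dp":[0.0258,-0.0168,0],"angular":[0,0,0]},
    {"claw":255,"dp":[0.0258,-0.0168,0],"angular":[0,0,0]},
    {"claw":255,"dp":[0.0258,-0.0168,0],"angular":[0,0,0]},
    {"claw":255,"dp":[0.0258,-0.0168,0],"angular":[0,0,0]}
  ]
}}

```text
clock: 2.1
tcp_pos: [0.6427, -0.0243, 0.2386]
orientation: [-0.0, 0.993, 0.115, -0.001]
wrist_force: [-0.6, -1.0, 0.1]
finger_gap: -0.0001
```

Request:
{"fn": "play_rows", "kwargs": {
  "steps": [
    {"claw":255,"dp":[0,0,0],"angular":[0,0,-7]},
    {"claw":255,"dp":[0,0,0],"angular":[0,0,-7]},
    {"claw":255,"dp":[0,0,0],"angular":[0,0,-7]},
    {"claw":255,"dp":[0,0,0],"angular":[0,0,-7]},
    {"claw":255,"dp":[0,0,0],"angular":[0,0,-7]},
    {"claw":255,"dp":[0,0,0],"angular":[0,0,-7]},
    {"claw":255,"dp":[0,0,0],"angular":[0,0,-7]},
    {"claw":255,"dp":[0,0,0],"angular":[0,0,-7]}
  ]
}}

```text
clock: 2.77
tcp_pos: [0.6418, -0.0256, 0.2386]
orientation: [-0.0, 0.821, 0.571, -0.001]
wrist_force: [1.0, 0.5, -1.0]
finger_gap: 0.0001
```

Request:
{"fn": "play_rows", "kwargs": {
  "steps": [
    {"claw":255,"dp":[0,0,0],"angular":[0,0,-7]},
    {"claw":255,"dp":[0,0,0],"angular":[0,0,-7]},
    {"claw":255,"dp":[0,0,0],"angular":[0,0,-7]},
    {"claw":255,"dp":[0,0,0],"angular":[0,0,-7]},
    {"claw":255,"dp":[0,0,0],"angular":[0,0,-7]},
    {"claw":255,"dp":[0,0,0],"angular":[0,0,-7]},
    {"claw":255,"dp":[0,0,0],"angular":[0,0,-7]},
    {"claw":255,"dp":[0,0,0],"angular":[0,0,-7]}
  ]
}}

```text
clock: 3.43
tcp_pos: [0.6418, -0.0256, 0.2386]
orientation: [-0.001, 0.457, 0.889, -0.0]
wrist_force: [0.2, 0.5, -0.2]
finger_gap: -0.0003
```

Request:
{"fn": "play_rows", "kwargs": {
  "steps": [
    {"claw":255,"dp":[0,0,0.005],"angular":[0,0,-7]},
    {"claw":255,"dp":[0,0,0.005],"angular":[0,0,-7]},
    {"claw":255,"dp":[0,0,0.005],"angular":[0,0,-7]},
    {"claw":255,"dp":[0,0,0.01],"angular":[0,0,0]},
    {"claw":255,"dp":[0,0,0.01],"angular":[0,0,0]},
    {"claw":255,"dp":[0,0,0.01],"angular":[0,0,0]},
    {"claw":255,"dp":[0,0,0],"angular":[0,0,0]},
    {"claw":255,"dp":[0,0,0],"angular":[0,0,0]}
  ]
}}

```text
clock: 4.1
tcp_pos: [0.6413, -0.0255, 0.193]
orientation: [-0.001, 0.291, 0.957, -0.0]
wrist_force: [0.6, -0.6, -0.1]
finger_gap: 0.0005
```

```bash
python3 - <<'E'
from h import *
s=env.get_state(); print(s["tcp_pos"],s["orientation"],s["joint_pos"].round(2))
im,d,c=cam("wrist"); save("w1.png",im); X=cloud(c,d); print(c["W"].round(3).tolist())
m=(abs(X[...,1])<.2)&(X[...,0]>.4)
for lo,hi in((.110,.122),(.136,.150)):
    q=(m&(d>0.06)&(X[...,2]>lo)&(X[...,2]<hi)).astype(np.uint8)
    N,L,S,C=cv2.connectedComponentsWithStats(q,connectivity=4)
    for i in range(1,N):
        if S[i,4]>=150: Y=X[L==i]; r=cv2.minEnclosingCircle(Y[:,:2].astype(np.float32)); print(lo,hi,S[i],C[i].round(1),np.median(Y,0).round(4),np.round(r[0],4),round(r[1],4))
E
```

```text
[ 0.64128321 -0.0255418   0.19295344] [-1.24124488e-03  2.91179003e-01  9.56667760e-01 -2.11473744e-04] [-0.16  0.46  0.15  1.26 -0.    0.43]
[[0.557, 0.8, 0.221, 0.585], [0.83, -0.536, -0.152, 0.013], [-0.003, 0.268, -0.963, 0.327], [0.0, 0.0, 0.0, 1.0]]
0.11 0.122 [ 344    0  121   64 3090] [412.9  22.6] [0.5723 0.0892 0.1158] [0.5727 0.0825] 0.0405
0.11 0.122 [  137    52   221   221 33012] [245.5 158.7] [ 0.5797 -0.0429  0.1145] [ 0.5895 -0.0506] 0.0754
0.11 0.122 [ 502  257  138   80 1861] [574.4 296.7] [0.8056 0.0997 0.1163] [0.8068 0.0991] 0.0587
0.136 0.15 [459  16  37  36 963] [477.   33.1] [0.5971 0.1028 0.1453] [0.5975 0.1047] 0.0086
0.136 0.15 [ 205  147   65   64 3231] [236.7 178.7] [ 0.5893 -0.0495  0.1415] [ 0.5898 -0.0502] 0.0192
0.136 0.15 [306 164  31  32 757] [320.8 179.7] [ 0.6168 -0.0083  0.1443] [ 0.6176 -0.0087] 0.0088
```

View pics/w1.png

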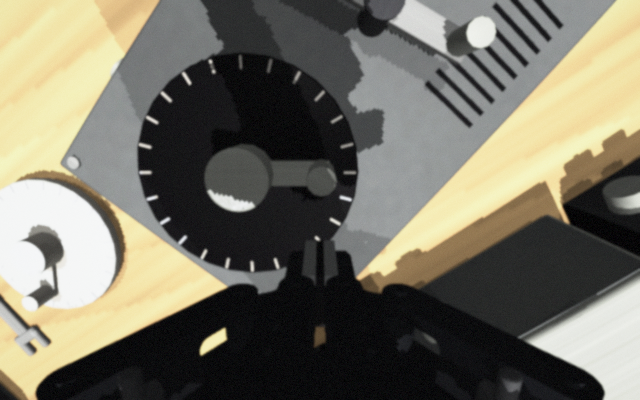

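The wrist view shows the dial centred at about (248,165), its hub at (237,179), the post at (321,180) and the fingertips just behind the post at (320,240). All three views agree to about 2 mm. I'll lower the fingers and push.

Request:
{"fn": "play_rows", "kwargs": {
  "steps": [
    {"claw":255,"dp":[0,0,0.012],"angular":[0,0,0]},
    {"claw":255,"dp":[0,0,0.012],"angular":[0,0,0]},
    {"claw":255,"dp":[0,0,0.012],"angular":[0,0,0]},
    {"claw":255,"dp":[0,0,0.012],"angular":[0,0,0]},
    {"claw":255,"dp":[0,0,0.006],"angular":[0,0,0]},
    {"claw":255,"dp":[0,0,0.006],"angular":[0,0,0]},
    {"claw":255,"dp":[0,0,0],"angular":[0,0,0]},
    {"claw":255,"dp":[0,0,0],"angular":[0,0,0]}
  ]
}}

```text
clock: 4.82
tcp_pos: [0.6422, -0.0257, 0.1346]
orientation: [0.0, 0.291, 0.957, -0.0]
wrist_force: [-0.1, 0.3, 0.1]
finger_gap: -0.0002
```

Request:
{"fn": "play_rows", "kwargs": {
  "steps": [
    {"claw":255,"dp":[0.001,0,0],"angular":[0,0,0]},
    {"claw":255,"dp":[0.001,0,0],"angular":[0,0,0]},
    {"claw":255,"dp":[0.001,0,0],"angular":[0,0,0]},
    {"claw":255,"dp":[0.001,0,0],"angular":[0,0,0]},
    {"claw":255,"dp":[0.001,0,0],"angular":[0,0,0]},
    {"claw":255,"dp":[0.001,0,0],"angular":[0,0,0]},
    {"claw":255,"dp":[0.001,0,0],"angular":[0,0,0]},
    {"claw":255,"dp":[0.001,0,0],"angular":[0,0,0]}
  ]
}}

```text
clock: 5.48
tcp_pos: [0.6353, -0.0211, 0.1343]
orientation: [0.0, 0.29, 0.957, -0.0]
wrist_force: [0.2, -0.2, 0.6]
finger_gap: 0.0001
```

Request:
{"fn": "play_rows", "kwargs": {
  "steps": [
    {"claw":255,"dp":[0.0011,0.0004,0],"angular":[0,0,-1.2]},
    {"claw":255,"dp":[0.0011,0.0004,0],"angular":[0,0,-1.2]},
    {"claw":255,"dp":[0.0011,0.0004,0],"angular":[0,0,-1.2]},
    {"claw":255,"dp":[0.0011,0.0004,0],"angular":[0,0,-1.2]},
    {"claw":255,"dp":[0.0011,0.0004,0],"angular":[0,0,-1.2]},
    {"claw":255,"dp":[0.0011,0.0004,0],"angular":[0,0,-1.2]},
    {"claw":255,"dp":[0.0011,0.0004,0],"angular":[0,0,-1.2]},
    {"claw":255,"dp":[0.0011,0.0004,0],"angular":[0,0,-1.2]}
  ]
}}

```text
clock: 6.15
tcp_pos: [0.6293, -0.0141, 0.1343]
orientation: [0.0, 0.208, 0.978, -0.0]
wrist_force: [1.4, -1.2, -0.6]
finger_gap: -0.0003
```

Request:
{"fn": "play_rows", "kwargs": {
  "steps": [
    {"claw":255,"dp":[0.0007,0.00028,0],"angular":[0,0,-0.8]},
    {"claw":255,"dp":[0.0007,0.00028,0],"angular":[0,0,-0.8]},
    {"claw":255,"dp":[0.0007,0.00028,0],"angular":[0,0,-0.8]},
    {"claw":255,"dp":[0.0007,0.00028,0],"angular":[0,0,-0.8]},
    {"claw":255,"dp":[0.0007,0.00028,0],"angular":[0,0,-0.8]},
    {"claw":255,"dp":[0.0007,0.00028,0],"angular":[0,0,-0.8]},
    {"claw":255,"dp":[0.0007,0.00028,0],"angular":[0,0,-0.8]},
    {"claw":255,"dp":[0.0007,0.00028,0],"angular":[0,0,-0.8]}
  ]
}}

```text
clock: 6.82
tcp_pos: [0.625, -0.0099, 0.1343]
orientation: [0.0, 0.154, 0.988, 0.0]
wrist_force: [1.5, -0.9, -1.0]
finger_gap: -0.0001
```

```bash
cat > chk.py <<'E'
from h import *
# dial state: disc height (wrist depth on black annulus), post place, and next command
SP=np.array([.5897,-.0502])
s=env.get_state(); im,d,c=cam("wrist"); X=cloud(c,d); r=np.hypot(X[...,0]-SP[0],X[...,1]-SP[1])
m=(r>.022)&(r<.070)&(d>.1)&(X[...,2]>.09)&(X[...,2]<.125)
Z=X[m]; A=np.c_[Z[:,:2]-SP,np.ones(len(Z))]; k=np.linalg.lstsq(A,Z[:,2],rcond=None)[0]
print("disc z med",np.median(Z[:,2]).round(4),"fit c",k.round(4),len(Z))
q=((r>.03)&(r<.07)&(d>.1)&(X[...,2]>.128)&(X[...,2]<.152)).astype(np.uint8)
N,L,S,C=cv2.connectedComponentsWithStats(q,connectivity=4)
for i in range(1,N):
    if S[i,4]>150:
        Y=X[L==i]; p=np.array(cv2.minEnclosingCircle(Y[:,:2].astype(np.float32))[0]); v=p-SP; print("blob",S[i,4],p.round(4),np.median(Y[:,2]).round(4),"r",np.hypot(*v).round(4),"ang",np.degrees(np.arctan2(v[1],v[0])).round(1))
w,x,y,z=s["orientation"]; t=s["tcp_pos"]; yaw=np.degrees(2*np.arctan2(y,x)); v=t[:2]-SP; ax=np.radians(yaw)
print("tcp",t.round(4),"yaw",round(yaw,1),"tool frame x,y from spindle",(v@[np.cos(ax),np.sin(ax)]).round(4),(v@[np.sin(ax),-np.cos(ax)]).round(4),"F",s["wrist_force"].round(1))
E
python3 chk.py
```

```text
disc z med 0.1145 fit c [0.0071 0.0029 0.1148] 42243
blob 2671 [ 0.6121 -0.0058] 0.1442 r 0.0498 ang 63.2
tcp [ 0.625  -0.0099  0.1343] yaw 162.3 tool frame x,y from spindle -0.0214 0.0491 F [ 1.5 -0.9 -1. ]
```

Request:
{"fn": "play_rows", "kwargs": {
  "steps": [
    {"claw":255,"dp":[0.0008,0.0003,0],"angular":[0,0,-0.9]},
    {"claw":255,"dp":[0.0008,0.0003,0],"angular":[0,0,-0.9]},
    {"claw":255,"dp":[0.0008,0.0003,0],"angular":[0,0,-0.9]},
    {"claw":255,"dp":[0.0008,0.0003,0],"angular":[0,0,-0.9]},
    {"claw":255,"dp":[0.0008,0.0003,0],"angular":[0,0,-0.9]},
    {"claw":255,"dp":[0.0008,0.0003,0],"angular":[0,0,-0.9]},
    {"claw":255,"dp":[0.0008,0.0003,0],"angular":[0,0,-0.9]},
    {"claw":255,"dp":[0.0008,0.0003,0],"angular":[0,0,-0.9]}
  ]
}}

```text
clock: 7.53
tcp_pos: [0.6194, -0.0058, 0.1343]
orientation: [0.0, 0.091, 0.996, 0.0]
wrist_force: [2.2, 1.5, -0.8]
finger_gap: -0.0002
```

```bash
python3 chk.py; python3 - <<'E'
from h import *
im,d,c=cam("wrist"); save("w2.png",im)
E
```

```text
disc z med 0.1145 fit c [0.0062 0.0041 0.1148] 42125
blob 2677 [ 0.6061 -0.0033] 0.1442 r 0.0497 ang 70.7
tcp [ 0.6194 -0.0058  0.1343] yaw 169.5 tool frame x,y from spindle -0.0212 0.0491 F [ 2.2  1.5 -0.8]
```

View pics/w2.png

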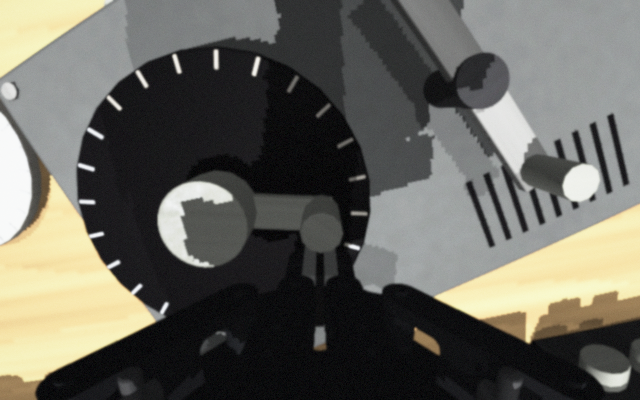

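The post, at (321,230), is touching the fingertips and turning with them. The disc is still high, at 0.1145. Next I keep pushing in small steps and watch the force.

Request:
{"fn": "play_rows", "kwargs": {
  "steps": [
    {"claw":255,"dp":[0.0008,0.0003,0],"angular":[0,0,-0.9]},
    {"claw":255,"dp":[0.0008,0.0003,0],"angular":[0,0,-0.9]},
    {"claw":255,"dp":[0.0008,0.0003,0],"angular":[0,0,-0.9]},
    {"claw":255,"dp":[0.0008,0.0003,0],"angular":[0,0,-0.9]},
    {"claw":255,"dp":[0.0008,0.0003,0],"angular":[0,0,-0.9]},
    {"claw":255,"dp":[0.0008,0.0003,0],"angular":[0,0,-0.9]},
    {"claw":255,"dp":[0.0008,0.0003,0],"angular":[0,0,-0.9]},
    {"claw":255,"dp":[0.0008,0.0003,0],"angular":[0,0,-0.9]}
  ]
}}

```text
clock: 8.3
tcp_pos: [0.6133, -0.0027, 0.1343]
orientation: [0.0, 0.029, 1.0, 0.0]
wrist_force: [2.8, 1.4, 0.8]
finger_gap: 0.0001
```

Request:
{"fn": "play_rows", "kwargs": {
  "steps": [
    {"claw":255,"dp":[0.0008,0.0003,0],"angular":[0,0,-0.9]},
    {"claw":255,"dp":[0.0008,0.0003,0],"angular":[0,0,-0.9]},
    {"claw":255,"dp":[0.0008,0.0003,0],"angular":[0,0,-0.9]},
    {"claw":255,"dp":[0.0008,0.0003,0],"angular":[0,0,-0.9]},
    {"claw":255,"dp":[0.0008,0.0003,0],"angular":[0,0,-0.9]},
    {"claw":255,"dp":[0.0008,0.0003,0],"angular":[0,0,-0.9]},
    {"claw":255,"dp":[0.0008,0.0003,0],"angular":[0,0,-0.9]},
    {"claw":255,"dp":[0.0008,0.0003,0],"angular":[0,0,-0.9]}
  ]
}}

```text
clock: 8.97
tcp_pos: [0.6069, -0.0003, 0.1343]
orientation: [0.0, -0.034, 0.999, 0.0]
wrist_force: [2.4, 2.7, 0.6]
finger_gap: -0.0001
```

Request:
{"fn": "play_rows", "kwargs": {
  "steps": [
    {"claw":255,"dp":[0.0008,0.0003,0],"angular":[0,0,-0.9]},
    {"claw":255,"dp":[0.0008,0.0003,0],"angular":[0,0,-0.9]},
    {"claw":255,"dp":[0.0008,0.0003,0],"angular":[0,0,-0.9]},
    {"claw":255,"dp":[0.0008,0.0003,0],"angular":[0,0,-0.9]},
    {"claw":255,"dp":[0.0008,0.0003,0],"angular":[0,0,-0.9]},
    {"claw":255,"dp":[0.0008,0.0003,0],"angular":[0,0,-0.9]},
    {"claw":255,"dp":[0.0008,0.0003,0],"angular":[0,0,-0.9]},
    {"claw":255,"dp":[0.0008,0.0003,0],"angular":[0,0,-0.9]}
  ]
}}

```text
clock: 9.63
tcp_pos: [0.6003, 0.0013, 0.1343]
orientation: [0.0, -0.097, 0.995, 0.0]
wrist_force: [2.0, 3.8, -0.5]
finger_gap: 0.0002
```

```bash
python3 chk.py
```

```text
disc z med 0.1144 fit c [0.0038 0.0056 0.1147] 41549
blob 2683 [ 0.5871 -0.0013] 0.1442 r 0.049 ang 93.1
tcp [0.6003 0.0013 0.1343] yaw 191.1 tool frame x,y from spindle -0.0203 0.0485 F [ 2.   3.8 -0.5]
```

Request:
{"fn": "play_rows", "kwargs": {
  "steps": [
    {"claw":255,"dp":[0.00077,0.0004,0],"angular":[0,0,-0.9]},
    {"claw":255,"dp":[0.00077,0.0004,0],"angular":[0,0,-0.9]},
    {"claw":255,"dp":[0.00077,0.0004,0],"angular":[0,0,-0.9]},
    {"claw":255,"dp":[0.00077,0.0004,0],"angular":[0,0,-0.9]},
    {"claw":255,"dp":[0.00077,0.0004,0],"angular":[0,0,-0.9]},
    {"claw":255,"dp":[0.00077,0.0004,0],"angular":[0,0,-0.9]},
    {"claw":255,"dp":[0.00077,0.0004,0],"angular":[0,0,-0.9]},
    {"claw":255,"dp":[0.00077,0.0004,0],"angular":[0,0,-0.9]}
  ]
}}

```text
clock: 10.35
tcp_pos: [0.5934, 0.0026, 0.1343]
orientation: [-0.0, -0.159, 0.987, -0.0]
wrist_force: [1.2, 1.1, 1.3]
finger_gap: 0.0003
```

Request:
{"fn": "play_rows", "kwargs": {
  "steps": [
    {"claw":255,"dp":[0.00077,0.00033,0],"angular":[0,0,-0.9]},
    {"claw":255,"dp":[0.00077,0.00033,0],"angular":[0,0,-0.9]},
    {"claw":255,"dp":[0.00077,0.00033,0],"angular":[0,0,-0.9]},
    {"claw":255,"dp":[0.00077,0.00033,0],"angular":[0,0,-0.9]},
    {"claw":255,"dp":[0.00077,0.00033,0],"angular":[0,0,-0.9]},
    {"claw":255,"dp":[0.00077,0.00033,0],"angular":[0,0,-0.9]},
    {"claw":255,"dp":[0.00077,0.00033,0],"angular":[0,0,-0.9]},
    {"claw":255,"dp":[0.00077,0.00033,0],"angular":[0,0,-0.9]}
  ]
}}

```text
clock: 11.02
tcp_pos: [0.5868, 0.003, 0.1343]
orientation: [-0.0, -0.221, 0.975, -0.0]
wrist_force: [2.1, -0.6, -0.1]
finger_gap: -0.0002
```

```bash
python3 chk.py
```

```text
disc z med 0.1144 fit c [0.0019 0.0063 0.1147] 41670
blob 2702 [ 0.5747 -0.0031] 0.1441 r 0.0495 ang 107.7
tcp [0.5868 0.003  0.1343] yaw 205.5 tool frame x,y from spindle -0.0203 0.0492 F [ 2.1 -0.6 -0.1]
```

Request:
{"fn": "play_rows", "kwargs": {
  "steps": [
    {"claw":255,"dp":[0.00077,0.00033,0],"angular":[0,0,-0.9]},
    {"claw":255,"dp":[0.00077,0.00033,0],"angular":[0,0,-0.9]},
    {"claw":255,"dp":[0.00077,0.00033,0],"angular":[0,0,-0.9]},
    {"claw":255,"dp":[0.00077,0.00033,0],"angular":[0,0,-0.9]},
    {"claw":255,"dp":[0.00077,0.00033,0],"angular":[0,0,-0.9]},
    {"claw":255,"dp":[0.00077,0.00033,0],"angular":[0,0,-0.9]},
    {"claw":255,"dp":[0.00077,0.00033,0],"angular":[0,0,-0.9]},
    {"claw":255,"dp":[0.00077,0.00033,0],"angular":[0,0,-0.9]}
  ]
}}

```text
clock: 11.73
tcp_pos: [0.5801, 0.0024, 0.1342]
orientation: [-0.0, -0.282, 0.96, -0.0]
wrist_force: [2.0, -0.4, -0.0]
finger_gap: 0.0002
```

Request:
{"fn": "play_rows", "kwargs": {
  "steps": [
    {"claw":255,"dp":[0.00077,0.00033,0],"angular":[0,0,-0.9]},
    {"claw":255,"dp":[0.00077,0.00033,0],"angular":[0,0,-0.9]},
    {"claw":255,"dp":[0.00077,0.00033,0],"angular":[0,0,-0.9]},
    {"claw":255,"dp":[0.00077,0.00033,0],"angular":[0,0,-0.9]},
    {"claw":255,"dp":[0.00077,0.00033,0],"angular":[0,0,-0.9]},
    {"claw":255,"dp":[0.00077,0.00033,0],"angular":[0,0,-0.9]},
    {"claw":255,"dp":[0.00077,0.00033,0],"angular":[0,0,-0.9]},
    {"claw":255,"dp":[0.00077,0.00033,0],"angular":[0,0,-0.9]}
  ]
}}

```text
clock: 12.4
tcp_pos: [0.5736, 0.0009, 0.1343]
orientation: [-0.0, -0.341, 0.94, -0.0]
wrist_force: [2.3, 0.7, 0.1]
finger_gap: 0.0002
```

Request:
{"fn": "play_rows", "kwargs": {
  "steps": [
    {"claw":255,"dp":[0.00077,0.00033,0],"angular":[0,0,-0.9]},
    {"claw":255,"dp":[0.00077,0.00033,0],"angular":[0,0,-0.9]},
    {"claw":255,"dp":[0.00077,0.00033,0],"angular":[0,0,-0.9]},
    {"claw":255,"dp":[0.00077,0.00033,0],"angular":[0,0,-0.9]},
    {"claw":255,"dp":[0.00077,0.00033,0],"angular":[0,0,-0.9]},
    {"claw":255,"dp":[0.00077,0.00033,0],"angular":[0,0,-0.9]},
    {"claw":255,"dp":[0.00077,0.00033,0],"angular":[0,0,-0.9]},
    {"claw":255,"dp":[0.00077,0.00033,0],"angular":[0,0,-0.9]}
  ]
}}

```text
clock: 13.07
tcp_pos: [0.5673, -0.0013, 0.1343]
orientation: [-0.0, -0.4, 0.917, -0.0]
wrist_force: [2.7, -0.0, -0.5]
finger_gap: 0.0001
```

```bash
python3 chk.py
```

```text
disc z med 0.1144 fit c [-0.0014  0.0066  0.1147] 41837
blob 2691 [ 0.5581 -0.0115] 0.1441 r 0.05 ang 129.2
tcp [ 0.5673 -0.0013  0.1343] yaw 227.1 tool frame x,y from spindle -0.0206 0.0497 F [ 2.7 -0.  -0.5]
```

Request:
{"fn": "play_rows", "kwargs": {
  "steps": [
    {"claw":255,"dp":[0.00078,0.00031,0],"angular":[0,0,-0.9]},
    {"claw":255,"dp":[0.00078,0.00031,0],"angular":[0,0,-0.9]},
    {"claw":255,"dp":[0.00078,0.00031,0],"angular":[0,0,-0.9]},
    {"claw":255,"dp":[0.00078,0.00031,0],"angular":[0,0,-0.9]},
    {"claw":255,"dp":[0.00078,0.00031,0],"angular":[0,0,-0.9]},
    {"claw":255,"dp":[0.00078,0.00031,0],"angular":[0,0,-0.9]},
    {"claw":255,"dp":[0.00078,0.00031,0],"angular":[0,0,-0.9]},
    {"claw":255,"dp":[0.00078,0.00031,0],"angular":[0,0,-0.9]}
  ]
}}

```text
clock: 13.78
tcp_pos: [0.5614, -0.0046, 0.1343]
orientation: [-0.0, -0.456, 0.89, -0.0]
wrist_force: [2.0, -0.7, 0.3]
finger_gap: -0.0001
```

Request:
{"fn": "play_rows", "kwargs": {
  "steps": [
    {"claw":255,"dp":[0.00078,0.00031,0],"angular":[0,0,-0.9]},
    {"claw":255,"dp":[0.00078,0.00031,0],"angular":[0,0,-0.9]},
    {"claw":255,"dp":[0.00078,0.00031,0],"angular":[0,0,-0.9]},
    {"claw":255,"dp":[0.00078,0.00031,0],"angular":[0,0,-0.9]},
    {"claw":255,"dp":[0.00078,0.00031,0],"angular":[0,0,-0.9]},
    {"claw":255,"dp":[0.00078,0.00031,0],"angular":[0,0,-0.9]},
    {"claw":255,"dp":[0.00078,0.00031,0],"angular":[0,0,-0.9]},
    {"claw":255,"dp":[0.00078,0.00031,0],"angular":[0,0,-0.9]}
  ]
}}

```text
clock: 14.45
tcp_pos: [0.5556, -0.0084, 0.1341]
orientation: [-0.0, -0.511, 0.859, 0.0]
wrist_force: [-0.1, 0.8, -0.6]
finger_gap: -0.0002
```

```bash
python3 chk.py
```

```text
disc z med 0.1139 fit c [0.0046 0.0082 0.1143] 41755
blob 2686 [ 0.5494 -0.0204] 0.1435 r 0.0501 ang 143.6
tcp [ 0.5556 -0.0084  0.1341] yaw 241.5 tool frame x,y from spindle -0.0204 0.0499 F [-0.1  0.8 -0.6]
```

The disc has sunk about 0.5 mm and the force has fallen away, so this may be the start of the drop. I'll go slower here.

Request:
{"fn": "play_rows", "kwargs": {
  "steps": [
    {"claw":255,"dp":[0.00035,0.00014,0],"angular":[0,0,-0.4]},
    {"claw":255,"dp":[0.00035,0.00014,0],"angular":[0,0,-0.4]},
    {"claw":255,"dp":[0.00035,0.00014,0],"angular":[0,0,-0.4]},
    {"claw":255,"dp":[0.00035,0.00014,0],"angular":[0,0,-0.4]},
    {"claw":255,"dp":[0.00035,0.00014,0],"angular":[0,0,-0.4]},
    {"claw":255,"dp":[0.00035,0.00014,0],"angular":[0,0,-0.4]},
    {"claw":255,"dp":[0,0,0],"angular":[0,0,0]},
    {"claw":255,"dp":[0,0,0],"angular":[0,0,0]}
  ]
}}

```text
clock: 15.17
tcp_pos: [0.5542, -0.0099, 0.1342]
orientation: [-0.0, -0.529, 0.849, -0.0]
wrist_force: [0.5, 1.2, -0.6]
finger_gap: -0.0001
```

```bash
python3 chk.py
```

```text
disc z med 0.1054 fit c [-0.0059  0.0065  0.1057] 38939
blob 2545 [ 0.5484 -0.0222] 0.1358 r 0.0499 ang 145.9
tcp [ 0.5542 -0.0099  0.1342] yaw 243.8 tool frame x,y from spindle -0.0205 0.0496 F [ 0.5  1.2 -0.6]
```

The dial has dropped: the disc top is at 0.1054, 9 mm lower, and level to within 0.01. I'll back off, lift, and move to the keeper peg.

Request:
{"fn": "play_rows", "kwargs": {
  "steps": [
    {"claw":255,"dp":[-0.0035,0,0],"angular":[0,0,0]},
    {"claw":255,"dp":[-0.0035,0,0],"angular":[0,0,0]},
    {"claw":255,"dp":[-0.003,0,0],"angular":[0,0,0]},
    {"claw":255,"dp":[0,0,-0.014],"angular":[0,0,0]},
    {"claw":255,"dp":[0,0,-0.014],"angular":[0,0,0]},
    {"claw":255,"dp":[0,0,-0.014],"angular":[0,0,0]},
    {"claw":255,"dp":[0,0,-0.014],"angular":[0,0,0]},
    {"claw":255,"dp":[0,0,-0.014],"angular":[0,0,0]}
  ]
}}

```text
clock: 15.88
tcp_pos: [0.5588, -0.0007, 0.205]
orientation: [-0.0, -0.529, 0.849, -0.0]
wrist_force: [0.5, 0.0, -0.0]
finger_gap: -0.0001
```

Request:
{"fn": "play_rows", "kwargs": {
  "steps": [
    {"claw":255,"dp":[-0.0124,-0.00085,0],"angular":[0,0,0]},
    {"claw":255,"dp":[-0.0124,-0.00085,0],"angular":[0,0,0]},
    {"claw":255,"dp":[-0.0124,-0.00085,0],"angular":[0,0,0]},
    {"claw":255,"dp":[-0.0124,-0.00085,0],"angular":[0,0,0]},
    {"claw":255,"dp":[-0.0124,-0.00085,0],"angular":[0,0,0]},
    {"claw":255,"dp":[-0.0124,-0.00085,0],"angular":[0,0,0]},
    {"claw":255,"dp":[-0.0124,-0.00085,0],"angular":[0,0,0]},
    {"claw":255,"dp":[-0.0124,-0.00085,0],"angular":[0,0,0]}
  ]
}}

```text
clock: 16.55
tcp_pos: [0.6091, 0.0865, 0.2038]
orientation: [-0.0, -0.529, 0.849, 0.0]
wrist_force: [0.2, -0.5, 0.2]
finger_gap: -0.0002
```

Request:
{"fn": "play_rows", "kwargs": {
  "steps": [
    {"claw":255,"dp":[0,0,0],"angular":[0,0,7]},
    {"claw":255,"dp":[0,0,0],"angular":[0,0,7]},
    {"claw":255,"dp":[0,0,0],"angular":[0,0,7]},
    {"claw":255,"dp":[0,0,0],"angular":[0,0,7]},
    {"claw":255,"dp":[0,0,0],"angular":[0,0,7]},
    {"claw":255,"dp":[0,0,0],"angular":[0,0,7]},
    {"claw":255,"dp":[0,0,0],"angular":[0,0,7]},
    {"claw":255,"dp":[0,0,0],"angular":[0,0,7]}
  ]
}}

```text
clock: 17.22
tcp_pos: [0.6089, 0.0857, 0.2041]
orientation: [-0.0, -0.065, 0.998, -0.0]
wrist_force: [0.7, 0.0, 0.4]
finger_gap: 0.0
```

Request:
{"fn": "play_rows", "kwargs": {
  "steps": [
    {"claw":255,"dp":[0,0,0],"angular":[0,0,7]},
    {"claw":255,"dp":[0,0,0],"angular":[0,0,7]},
    {"claw":255,"dp":[0,0,0],"angular":[0,0,7]},
    {"claw":255,"dp":[0,0,0],"angular":[0,0,7]},
    {"claw":255,"dp":[0,0,0],"angular":[0,0,7]},
    {"claw":255,"dp":[0,0,0],"angular":[0,0,7]},
    {"claw":255,"dp":[0,0,0],"angular":[0,0,7]},
    {"claw":255,"dp":[0,0,0],"angular":[0,0,7]}
  ]
}}

```text
clock: 17.88
tcp_pos: [0.6089, 0.0857, 0.2041]
orientation: [-0.0, 0.411, 0.912, -0.0]
wrist_force: [-0.4, -1.0, 0.2]
finger_gap: 0.0001
```

Request:
{"fn": "play_rows", "kwargs": {
  "steps": [
    {"claw":255,"dp":[0,0,0],"angular":[0,0,7]},
    {"claw":255,"dp":[0,0,0],"angular":[0,0,5.8]},
    {"claw":255,"dp":[0,0,0],"angular":[0,0,0]},
    {"claw":255,"dp":[0,0,0],"angular":[0,0,0]},
    {"claw":255,"dp":[0,0,0],"angular":[0,0,0]},
    {"claw":255,"dp":[0,0,0],"angular":[0,0,0]},
    {"claw":255,"dp":[0,0,0],"angular":[0,0,0]},
    {"claw":255,"dp":[0,0,0],"angular":[0,0,0]}
  ]
}}

```text
clock: 18.55
tcp_pos: [0.6086, 0.0851, 0.2043]
orientation: [0.0, 0.507, 0.862, -0.0]
wrist_force: [-0.1, -0.5, -0.8]
finger_gap: -0.0003
```

```bash
cat > peg.py <<'E'
from h import *
PV=np.array([.552,.0794])
s=env.get_state(); im,d,c=cam("wrist"); X=cloud(c,d); save("w_%05.1f.png"%s["clock"],im)
r=np.hypot(X[...,0]-PV[0],X[...,1]-PV[1])
q=((r>.03)&(r<.07)&(d>.1)&(X[...,2]>.138)&(X[...,2]<.152)).astype(np.uint8)
N,L,S,C=cv2.connectedComponentsWithStats(q,connectivity=4)
for i in range(1,N):
    if S[i,4]>100:
        Y=X[L==i]; p=np.array(cv2.minEnclosingCircle(Y[:,:2].astype(np.float32))[0]); v=p-PV; a=np.degrees(np.arctan2(v[1],v[0])); print("peg",S[i,4],p.round(4),np.median(Y[:,2]).round(4),"r",np.hypot(*v).round(4),"ang",a.round(1),"joint",(1.5+np.radians(a-106.2)).round(3))
w,x,y,z=s["orientation"]; t=s["tcp_pos"]; yaw=np.degrees(2*np.arctan2(y,x)); v=t[:2]-PV; ax=np.radians(yaw)
print("tcp",t.round(4),"yaw",round(yaw,1),"tool x,y from pivot",(v@[np.cos(ax),np.sin(ax)]).round(4),(v@[np.sin(ax),-np.cos(ax)]).round(4),"F",s["wrist_force"].round(1))
E
python3 peg.py; ls pics
```

```text
peg 540 [0.598  0.1042] 0.1459 r 0.0523 ang 28.4 joint 0.141
tcp [0.6086 0.0851 0.2043] yaw 119.1 tool x,y from pivot -0.0225 0.0522 F [-0.1 -0.5 -0.8]
scene0.png
top0.png
topc.png
w1.png
w2.png
w_018.6.png
```

Request:
{"fn": "play_rows", "kwargs": {
  "steps": [
    {"claw":255,"dp":[0,0,0.0136],"angular":[0,0,0]},
    {"claw":255,"dp":[0,0,0.0136],"angular":[0,0,0]},
    {"claw":255,"dp":[0,0,0.0136],"angular":[0,0,0]},
    {"claw":255,"dp":[0,0,0.0136],"angular":[0,0,0]},
    {"claw":255,"dp":[0,0,0.0136],"angular":[0,0,0]},
    {"claw":255,"dp":[0.003,0,0],"angular":[0,0,0]},
    {"claw":255,"dp":[0.003,0,0],"angular":[0,0,0]},
    {"claw":255,"dp":[0.003,0,0],"angular":[0,0,0]}
  ]
}}

```text
clock: 19.27
tcp_pos: [0.6044, 0.0929, 0.1369]
orientation: [0.0, 0.507, 0.862, -0.0]
wrist_force: [0.5, -1.9, -1.5]
finger_gap: -0.0002
```

Request:
{"fn": "play_rows", "kwargs": {
  "steps": [
    {"claw":255,"dp":[0.0027,0.00066,0],"angular":[0,0,-3]},
    {"claw":255,"dp":[0.0027,0.00066,0],"angular":[0,0,-3]},
    {"claw":255,"dp":[0.0027,0.00066,0],"angular":[0,0,-3]},
    {"claw":255,"dp":[0.0027,0.00066,0],"angular":[0,0,-3]},
    {"claw":255,"dp":[0.0027,0.00066,0],"angular":[0,0,-3]},
    {"claw":255,"dp":[0.0027,0.00066,0],"angular":[0,0,-3]},
    {"claw":255,"dp":[0.0027,0.00066,0],"angular":[0,0,-3]},
    {"claw":255,"dp":[0.0027,0.00066,0],"angular":[0,0,-3]}
  ]
}}

```text
clock: 19.93
tcp_pos: [0.5954, 0.1131, 0.1377]
orientation: [0.001, 0.316, 0.949, 0.0]
wrist_force: [0.6, -1.3, -0.9]
finger_gap: -0.0001
```

```bash
python3 peg.py
```

```text
peg 1914 [0.5855 0.1205] 0.1458 r 0.053 ang 50.8 joint 0.533
tcp [0.5954 0.1131 0.1377] yaw 143.2 tool x,y from pivot -0.0146 0.053 F [ 0.6 -1.3 -0.9]
```

Request:
{"fn": "play_rows", "kwargs": {
  "steps": [
    {"claw":255,"dp":[0.0027,0.0006,0],"angular":[0,0,-3]},
    {"claw":255,"dp":[0.0027,0.0006,0],"angular":[0,0,-3]},
    {"claw":255,"dp":[0.0027,0.0006,0],"angular":[0,0,-3]},
    {"claw":255,"dp":[0.0027,0.0006,0],"angular":[0,0,-3]},
    {"claw":255,"dp":[0.0027,0.0006,0],"angular":[0,0,-3]},
    {"claw":255,"dp":[0.0027,0.0006,0],"angular":[0,0,-3]},
    {"claw":255,"dp":[0.0027,0.0006,0],"angular":[0,0,-3]},
    {"claw":255,"dp":[0.0027,0.0006,0],"angular":[0,0,-3]}
  ]
}}

```text
clock: 20.65
tcp_pos: [0.5788, 0.1274, 0.1378]
orientation: [0.002, 0.112, 0.994, 0.001]
wrist_force: [2.1, 1.5, -0.4]
finger_gap: -0.0001
```

```bash
python3 peg.py
```

```text
peg 1913 [0.5671 0.1302] 0.1458 r 0.053 ang 73.5 joint 0.929
tcp [0.5788 0.1274 0.1378] yaw 167.1 tool x,y from pivot -0.0154 0.0527 F [ 2.1  1.5 -0.4]
```

Request:
{"fn": "play_rows", "kwargs": {
  "steps": [
    {"claw":255,"dp":[0.0028,0.0007,0],"angular":[0,0,-3]},
    {"claw":255,"dp":[0.0028,0.0007,0],"angular":[0,0,-3]},
    {"claw":255,"dp":[0.0028,0.0007,0],"angular":[0,0,-3]},
    {"claw":255,"dp":[0.0028,0.0007,0],"angular":[0,0,-3]},
    {"claw":255,"dp":[0.0028,0.0007,0],"angular":[0,0,-3]},
    {"claw":255,"dp":[0.0028,0.0007,0],"angular":[0,0,-3]},
    {"claw":255,"dp":[0.0028,0.0007,0],"angular":[0,0,-3]},
    {"claw":255,"dp":[0.0028,0.0007,0],"angular":[0,0,-3]}
  ]
}}

```text
clock: 21.37
tcp_pos: [0.5566, 0.1339, 0.1377]
orientation: [0.002, -0.097, 0.995, 0.0]
wrist_force: [0.5, 1.4, 0.4]
finger_gap: 0.0001
```

Request:
{"fn": "play_rows", "kwargs": {
  "steps": [
    {"claw":255,"dp":[0.0009,0.00023,0],"angular":[0,0,-1]},
    {"claw":255,"dp":[0.0009,0.00023,0],"angular":[0,0,-1]},
    {"claw":255,"dp":[0.0009,0.00023,0],"angular":[0,0,-1]},
    {"claw":255,"dp":[0.0009,0.00023,0],"angular":[0,0,-1]},
    {"claw":255,"dp":[0,0,0],"angular":[0,0,0]},
    {"claw":255,"dp":[0,0,0],"angular":[0,0,0]},
    {"claw":255,"dp":[0,0,0],"angular":[0,0,0]},
    {"claw":255,"dp":[0,0,0],"angular":[0,0,0]}
  ]
}}

```text
clock: 22.03
tcp_pos: [0.5554, 0.1344, 0.1378]
orientation: [0.004, -0.13, 0.991, 0.001]
wrist_force: [8.2, 4.6, -0.5]
finger_gap: -0.0002
```

```bash
python3 peg.py
```

```text
peg 1900 [0.5437 0.1311] 0.1457 r 0.0523 ang 99.1 joint 1.377
tcp [0.5554 0.1344 0.1378] yaw 195.0 tool x,y from pivot -0.0175 0.0522 F [ 8.2  4.6 -0.5]
```

The force rises to 9 N at peg angle ≈106°, so this is probably the stop. I'll back off, lift and verify.

Request:
{"fn": "play_rows", "kwargs": {
  "steps": [
    {"claw":255,"dp":[-0.004,0,0],"angular":[0,0,0]},
    {"claw":255,"dp":[-0.004,0,0],"angular":[0,0,0]},
    {"claw":255,"dp":[-0.004,0,0],"angular":[0,0,0]},
    {"claw":255,"dp":[-0.002,0,-0.016],"angular":[0,0,0]},
    {"claw":255,"dp":[0,0,-0.016],"angular":[0,0,0]},
    {"claw":255,"dp":[0,0,-0.016],"angular":[0,0,0]},
    {"claw":255,"dp":[0,0,-0.016],"angular":[0,0,0]},
    {"claw":255,"dp":[0,0,0],"angular":[0,0,0]}
  ]
}}

```text
clock: 22.75
tcp_pos: [0.5669, 0.1369, 0.2033]
orientation: [0.002, -0.13, 0.991, -0.0]
wrist_force: [-0.2, 0.6, 0.2]
finger_gap: -0.0003
```

Request:
{"fn": "play_rows", "kwargs": {
  "steps": [
    {"claw":255,"dp":[-0.01,0,-0.02],"angular":[0,0,0]},
    {"claw":255,"dp":[-0.01,0,-0.02],"angular":[0,0,0]},
    {"claw":255,"dp":[-0.01,0,-0.02],"angular":[0,0,0]},
    {"claw":255,"dp":[-0.01,0,-0.02],"angular":[0,0,0]},
    {"claw":255,"dp":[0,0,0],"angular":[0,0,0]},
    {"claw":255,"dp":[0,0,0],"angular":[0,0,0]},
    {"claw":255,"dp":[0,0,0],"angular":[0,0,0]},
    {"claw":255,"dp":[0,0,0],"angular":[0,0,0]}
  ]
}}

```text
clock: 23.42
tcp_pos: [0.603, 0.1471, 0.2785]
orientation: [-0.002, -0.131, 0.991, -0.0]
wrist_force: [0.1, 0.1, -1.0]
finger_gap: 0.0005
```

```bash
python3 peg.py; python3 chk.py; python3 - <<'E'
from h import *
im,d,c=cam("wrist"); save("w_end.png",im)
im,d,c=cam("scene"); save("s_end.png",cv2.resize(im[180:330,140:540],None,fx=2,fy=2))
E
```

```text
peg 312 [0.5378 0.1292] 0.1457 r 0.0518 ang 105.9 joint 1.495
tcp [0.603  0.1471 0.2785] yaw 195.0 tool x,y from pivot -0.0668 0.0522 F [ 0.1  0.1 -1. ]
disc z med 0.1058 fit c [-0.0088  0.0075  0.1061] 14098
blob 459 [ 0.5449 -0.0273] 0.1353 r 0.0503 ang 152.9
tcp [0.603  0.1471 0.2787] yaw 195.0 tool frame x,y from spindle -0.064 0.1871 F [-0.6  0.5 -0.5]
```

View pics/w_end.png

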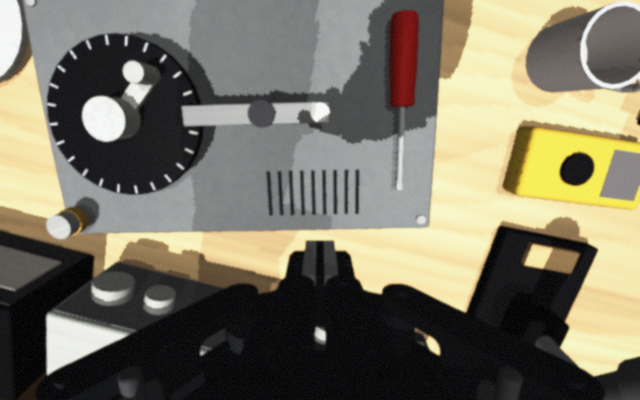

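View pics/s_end.png

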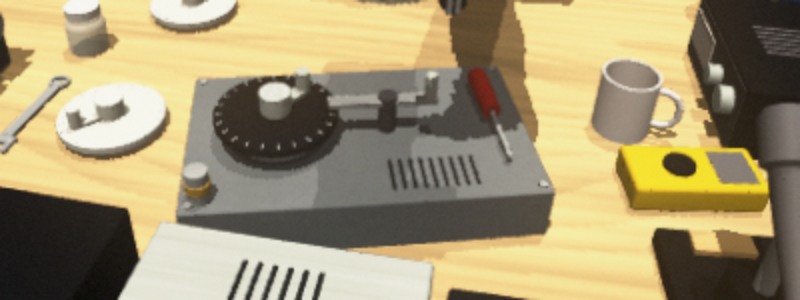

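The pictures show the nose (≈(190,115) in the wrist view) lying over the dial rim, with keeper joint ≈1.495. The disc is home and level, the bystanders are in place and the gripper is clear. I'm handing the job in.

```bash
python3 -c "
from h import *
print(env.hand_in())"
```

```text
the job is handed in; nothing more can be done
None
```

I turned the dial anticlockwise about 97° by its post with the fingertips shut, and it dropped onto its seat. I then pushed the keeper by its peg to its stop, lifted clear and handed the job in at about 23.5 s.

- **Dial:** the disc's upper face fell from 0.1145 m to 0.1054 m, a drop of 9 mm. The fitted tilt is about 0.01 rad, the same as the measuring noise before the drop. The largest force read at the end of any push on the dial was about 4.3 N. Force was only read at the end of each move call, so peaks in between were not seen.
- **Keeper:** the joint measured 1.495 rad after release, with the nose over the dial's rim. The force at the stop was about 9 N.
- **Disagreement:** while the fingertips were touching the post or peg, the wrist camera put it about 7° behind its true angle, because the fingertips merged with it in the image. Readings after letting go are clear of this.
- **Bystanders:** the last pictures showed no sign that any of them had moved, but I judged this by eye and did not measure it. The robot was touching nothing.

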